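Put three round-bottom flasks on their own cork rings

ROBOT

A 6-joint arm with a two-finger parallel gripper is mounted at the origin on a cart in front of the work surface, level with it; the furniture and walls round the work are solid. World frame = base frame: x ahead of the robot, y to its left, z up, the work surface at z = 0. Lengths are in m, angles in rad, forces in N, time in s.
With the tool pointing down it reaches from about 0.35 to 0.975 m from the base axis. Payload 4.9 kg.
Tool frame: the origin (TCP) lies midway between the tips of the shut fingers; the grasp point (between the pads) lies 19 mm behind it; z points along the fingers, y is the line along which they close (so a half turn about z gives the same grasp; the last joint's range is limited). The gripper opens to 85 mm and grips with 20 to 120 N. Pads are 22 mm wide; open, the fingers measure 114 mm over their backs; the gripper's body (76 mm by 85 mm) begins 54 mm behind the grasp point. The pads swing forward as they close: fully open they stand 13 mm farther back than shut.
Start: joints at [-1.351, 0.053, 1.613, -0, 1.476, -0.119], TCP at [0.208, -0.589, 0.231] pointing down, gripper open.
Joint ranges: [-3.01, 3.01], [-1.01, 2.22], [0.06, 2.58], [-1.02, 4.17], [0.09, 2.62], [-3.14, 3.14]. Speed limits (rad/s): [2.57, 2.57, 3.14, 3.14, 3.14, 3.14].

INTERFACE

Orientations are given as a unit quaternion [w, x, y, z].
In Python, from plant import state, grab_frame, job_done, cut_out, place_of gives the robot as it stands.
- The arm moves only by the tool jog_arm, never from a script. Its argument "motion" is text: rows parted by semicolons, each of 7 numbers parted by spaces: the opening in per cent of the stroke, from 0 (shut) to 100 (fully open), then the shift along the tool's x, y, z as a fraction of full scale, then the turn, a rotation vector about the tool's x, y, z as a fraction of full scale. A call has exactly 5 rows; each row is the pose to reach, as a shift and turn from the pose commanded when the call began, along the tool's axes at that moment; what a row does not reach only later rows make up. Full scale, the value 1, is 50 cm for a shift and 1.5 rad for a turn. A row lasts 1/8 s, in which the tool goes at most 62.5 mm and 10.7 degrees, less where a joint would pass 70% of its speed; a pose out of reach is approached as far as the arm can. A call with a number of a shift or a turn outside -1 to 1 is refused whole. A call with a gripper value outside its range is refused whole. The fingers move at their own pace and stop on an object; the grip force is fixed at half the most. Time passes only in rows, so rows that repeat a pose let the fingers close, or fill a call up. It gives the time, the measured TCP pose, the force, the opening and the grip force at its end, in the units of the state.
- state(): the state, without advancing time (a new reading comes with each control period).
- grab_frame(name): name is "side" or "top" or "wrist"; returns a dict with "color" (480x640x3 uint8, red, green, blue), "range_z" (480x640 float32, m along the optical axis (not along the pixel's ray), 0 where there is no reading), "intrinsics" (3x3 intrinsics, pixels), "world_from_camera" (4x4, takes a point from camera to world coordinates). Camera axes: x right, y up, looking along -z (the intrinsics and any distortion apply to the point x, -y, -z); pixel columns grow to the right and rows downward; lengths in m; the calibration is good to about 2 mm. A picture is of the moment at which its call begins.
- job_done(): hands the job in; it is judged then, once.
Trained networks look in the newest picture that a camera, given by its name, has taken for a name from the list of things; names that differ only in an ending like _2 or _b are one class to them, and where a whole thing is asked for, a point or a joint stands for the part that bears it (a point fixed in the world has none). Each returns a list of dicts, best first, with "p" (0 to 1); they miss things now and then, are a little off and sometimes report something else, mostly with a low value. They report only what shows in the picture. A call takes as long as a camera call. They do not tell look-alikes from the thing itself.
- cut_out(camera, thing): "pixels" (480x640 bool, what is visible of it).
- place_of(camera, thing): "at" ([x, y, z] in m, in world coordinates, good to about 4 mm: a listed point, or the origin of a listed thing).
The state is a dict: "time": time; "joint_pos": joint angles; "joint_vel": joint speeds; "joint_efforts": joint torques, N m; "tool_pos": TCP position; "tool_rot": TCP orientation; "contact_force": force on the tool from outside, world axes, zero at the start; "ft_torque": the same for the moment, N m; "gripper_width": opening from 0.0 (shut) to 1.0 (fully open); "grasp_force": force on a finger pad.
Only numpy, scipy, OpenCV 4.12 (cv2) and the standard library are available. Lean on these libraries where they do the work, as an engineer would, in place of code of your own. Each camera call takes 0.05 s, during which the arm holds its last target. There are 200 camera calls.

TASK

The three stoppered round-bottom flasks each stand on the wrong cork ring, and they cannot stand on the bare bench: park one on the white flask stand and move them round until the largest flask sits on the largest ring, the middle-sized one on the middle ring and the smallest on the smallest, all upright (a slight lean does no harm), with the white stand empty again. They are glass: set each one down without dropping it, never tip one over or stand it on the bench, and do not knock one flask against another. Leave the brown bottle and the beaker of tips standing where they are.

Things in the scene. Friction and masses are not known exactly. Their poses are not given: they have to be found in the camera images.
- flask_small: Smallest of three loose glass round-bottom flasks: bulb 51 mm wide, neck 27 mm, white stopper; 70 g +-25%, bottom-heavy. Origin: bulb centre; z up the neck. Heights above it: bare neck (grip here) 25.5 to 65.5 mm, then a 32 mm wide bead, stopper's top 82.5. Starts on the medium ring, origin 42 mm over the bench. Finds the centre of a round seat by itself, but keeps its lean.
- flask_medium: Middle-sized of three loose glass round-bottom flasks: bulb 64 mm wide, neck 27 mm, white stopper; 100 g +-25%, bottom-heavy. Origin: bulb centre; z up the neck. Heights above it: bare neck (grip here) 32 to 74 mm, then a 32 mm wide bead, stopper's top 91. Starts on the large ring, origin 50 mm over the bench. Finds the centre of a round seat by itself, but keeps its lean.
- flask_large: Largest of three loose glass round-bottom flasks: bulb 85 mm wide, neck 27 mm, white stopper; 160 g +-25%, bottom-heavy. Origin: bulb centre; z up the neck. Heights above it: bare neck (grip here) 42.5 to 88.5 mm, then a 32 mm wide bead, stopper's top 105.5. Starts on the small ring, origin 64 mm over the bench. Finds the centre of a round seat by itself, but keeps its lean.
- ring_small: The smallest of three cork rings lying flat, fixed to the bench: 80 mm outside, round hole 30 mm right through, 26 mm high, hole edge rounded to 6 mm radius. Origin: centre of its underside, at bench height; z up. The smallest flask sits in it with the flask's origin 44 mm above the ring's origin.
- ring_medium: The middle-sized of three cork rings lying flat, fixed to the bench: 105 mm outside, round hole 40 mm right through, 30 mm high, hole edge rounded to 6 mm radius. Origin: centre of its underside, at bench height; z up. The middle-sized flask sits in it with the flask's origin 52 mm above the ring's origin.
- ring_large: The largest of three cork rings lying flat, fixed to the bench: 130 mm outside, round hole 50 mm right through, 34 mm high, hole edge rounded to 6 mm radius. Origin: centre of its underside, at bench height; z up. The largest flask sits in it with the flask's origin 65 mm above the ring's origin.
- flask_stand: White plastic flask stand, fixed, waisted like a short hourglass: foot 88 mm wide, open 45-degree funnel on top, rim 100 mm wide and 51 mm high. Takes any flask; empty at the start. Origin: centre of its underside, at bench height; z up. A flask set in it has its origin about 41 mm (smallest), 51 mm (middle-sized) or 65 mm (largest) above the stand's origin.
- amber_bottle: Brown reagent bottle with a black cap, 48 mm in diameter and 105 mm tall, loose, not part of the job; origin: centre of its underside, z up.
- beaker: Clear beaker with used pipette tips in it, 72 mm in diameter and 97 mm tall, loose, not part of the job; origin: centre of its underside, z up.
Mind the look-alikes: they are no part of the job. Leave any green or yellow look-alike of the amber_bottle alone.

How it is judged:
By the outcome, as a careful person would: the job done as asked, in the order asked, and still so for the second after the job is handed in, with the robot touching nothing.
It also fails if it takes over 109 s, if anything falls off the work surface, if the arm or the gripper's body presses on something with over 40 N, if the wrist force passes 120 N, or if a joint passes its speed limit or range.

## Working session

There is one attempt and no reset: what is moved stays moved. The work goes in short steps, Python scripts to look and compute and a tool call to move; the robot and the scene stay as the last step left them, time stands still between calls to the robot, and variables do not carry over. Pictures are saved under pics/ and viewed, at most 14 in all, crops included, and the job is handed in when it is done.

Besides the shell and the picture viewer there is one more tool, called as name(argument=value, ...) on one line, values as JSON. jog_arm: Moves the arm, as the interface text tells. Shift numbers are shares of 50 cm and turn numbers shares of 1.5 rad, none past 1 either way. Its arguments: {"type":"object","properties":{"motion":{"type":"string"}},"required":["motion"]}

```bash
mkdir -p pics; cat > look.py <<'E'
import cv2,numpy as np
from plant import *
def snap(c,f):
    d=grab_frame(c); cv2.imwrite('pics/'+f,d['color'][:,:,::-1]); return d
def px(d,p):
    T=np.linalg.inv(d['world_from_camera']); q=T[:3,:3]@np.array(p)+T[:3,3]
    q=np.array([q[0],-q[1],-q[2]]); u=d['intrinsics']@(q/q[2]); return u[:2].round()
E
python3 - <<'E'
from look import *
print(state()['tool_pos'],state()['tool_rot'])
for c in ['side','top']:
    d=snap(c,c+'1.png'); print(c,d['world_from_camera'][:3,3])
    for t in ['flask_small','flask_medium','flask_large','ring_small','ring_medium','ring_large','flask_stand','amber_bottle','beaker']:
        for r in place_of(c,t)[:3]: print(t,np.round(r['at'],3),round(r['p'],2),px(d,r['at']))
E
```

```text
[ 0.20757381 -0.58885797  0.23003293] [-1.05209104e-03  9.85687471e-01  1.68579651e-01 -5.89680189e-05]
side [ 0.97917441 -0.6093548   0.59513674]
flask_small [0.668 0.119 0.041] 0.68 [361. 250.]
flask_small [0.67  0.119 0.002] 0.48 [361. 265.]
flask_medium [0.47  0.034 0.051] 0.57 [263. 240.]
flask_large [0.467 0.274 0.063] 0.96 [316. 191.]
ring_small [ 0.47   0.276 -0.004] 0.59 [317. 213.]
ring_medium [ 0.672  0.12  -0.001] 0.85 [362. 266.]
ring_large [0.468 0.036 0.   ] 0.73 [264. 259.]
flask_stand [ 0.464 -0.191 -0.   ] 0.55 [193. 319.]
amber_bottle [ 0.579 -0.162 -0.002] 0.9 [251. 332.]
amber_bottle [ 0.728 -0.029 -0.   ] 0.79 [356. 315.]
amber_bottle [ 0.517 -0.068 -0.   ] 0.72 [254. 292.]
beaker [0.662 0.285 0.001] 0.62 [386. 229.]
top [0.39295277 0.05608381 1.19200306]
flask_medium [0.47  0.038 0.051] 0.82 [334. 302.]
flask_large [0.467 0.279 0.064] 0.79 [227. 304.]
ring_small [0.47  0.276 0.   ] 0.59 [234. 304.]
ring_small [0.467 0.039 0.054] 0.53 [333. 303.]
ring_medium [0.668 0.119 0.002] 0.6 [299. 223.]
ring_large [ 0.468  0.04  -0.002] 0.61 [332. 305.]
flask_stand [ 0.459 -0.186  0.   ] 0.79 [428. 307.]
flask_stand [0.659 0.288 0.004] 0.7 [230. 227.]
amber_bottle [ 0.519 -0.071  0.   ] 0.86 [378. 283.]
amber_bottle [ 0.571 -0.16  -0.001] 0.65 [414. 261.]
amber_bottle [ 0.734 -0.034 -0.003] 0.58 [361. 197.]
beaker [ 0.662  0.284 -0.   ] 0.9 [232. 226.]
```

View pics/side1.png

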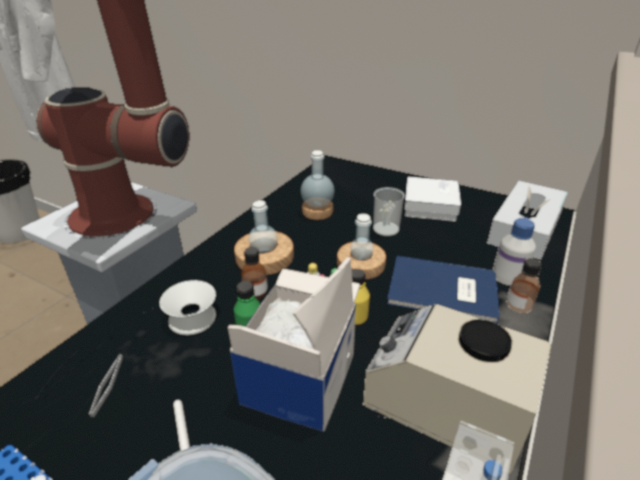

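View pics/top1.png

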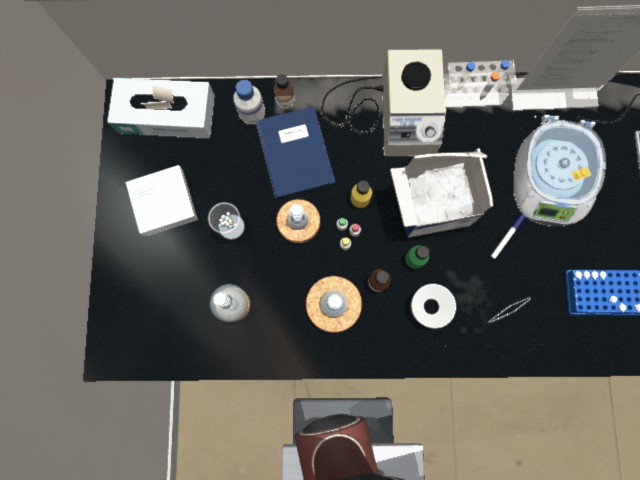

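Large flask is on the small ring (top view 227,302), medium on the large ring (334,303), small on the medium ring (298,222); the stand is empty at (433,306). The amber_bottle is the brown one at (379,280). Its look-alikes are green at (417,257) and yellow at (361,195). The crowd behind doesn't matter, and none of the bottles will be touched. Order: medium→stand, large→large ring, small→small ring, medium→medium ring.

jog_arm(motion="100 0.08 -0.089 -0.028 0 0 0;100 0.16 -0.178 -0.056 0 0 0;100 0.24 -0.267 -0.084 0 0 0;100 0.32 -0.356 -0.112 0 0 0;100 0.40 -0.445 -0.14 0 0 0")

```text
time: 1.62
tool_pos: [0.3228, -0.3114, 0.3019]
tool_rot: [0.0, 0.986, 0.168, 0.0]
contact_force: [0.7, 1.0, -0.0]
gripper_width: 1.003
grasp_force: 0.0
```

```bash
cat >> look.py <<'E'
from scipy.spatial.transform import Rotation as Ro
def go(*pts):
    "tool-axis shifts (fraction of 50 cm) from the present pose to each world TCP point"
    s=state(); q=s['tool_rot']; R=Ro.from_quat([q[1],q[2],q[3],q[0]])
    print('at',np.round(s['tool_pos'],4),'F',np.round(s['contact_force'],1),'w',round(s['gripper_width'],3),'rot',np.round(q,4))
    for p in pts: print(p,np.round(R.inv().apply(np.array(p)-s['tool_pos'])/.5,3))
E
python3 -c "
from look import *
go([.469,.037,.3])"
```

```text
at [ 0.3228 -0.3114  0.3019] F [ 0.7  1.  -0. ] w 1.003 rot [3.000e-04 9.857e-01 1.683e-01 3.000e-04]
[0.469, 0.037, 0.3] [ 0.507 -0.56   0.004]
```

jog_arm(motion="100 0.08 -0.088 0 0 0 0;100 0.16 -0.176 0 0 0 0;100 0.24 -0.264 0 0 0 0;100 0.32 -0.352 0 0 0 0;100 0.40 -0.44 0 0 0 0")

```text
time: 2.25
tool_pos: [0.4384, -0.0373, 0.3018]
tool_rot: [0.0, 0.986, 0.169, 0.001]
contact_force: [1.0, -0.6, -0.0]
gripper_width: 1.0
grasp_force: 0.0
```

jog_arm(motion="100 0.05 -0.06 0 0 0 0;100 0.107 -0.12 0.0 0 0 0;100 0.107 -0.12 0.02 0 0 0;100 0.107 -0.12 0.02 0 0 0;100 0.107 -0.12 0.02 0 0 0")

```text
time: 2.88
tool_pos: [0.4682, 0.0343, 0.2913]
tool_rot: [0.0, 0.986, 0.168, -0.0]
contact_force: [-0.7, 0.7, 0.2]
gripper_width: 1.003
grasp_force: 0.0
```

```bash
python3 -c "
from look import *
d=snap('wrist','w1.png'); print(d['world_from_camera'][:3,3])
for t in ['flask_medium','ring_large']:
    for r in place_of('wrist',t)[:2]: print(t,np.round(r['at'],3),round(r['p'],2),px(d,r['at']))
go([.469,.037,.103])"
```

```text
[0.53955007 0.05912937 0.43462862]
flask_medium [0.467 0.035 0.05 ] 0.94 [310. 196.]
at [0.4684 0.0344 0.2917] F [ 0.5 -0.  -0.7] w 1.001 rot [1.000e-04 9.858e-01 1.678e-01 4.000e-04]
[0.469, 0.037, 0.103] [ 0.003 -0.005  0.377]
```

View pics/w1.png

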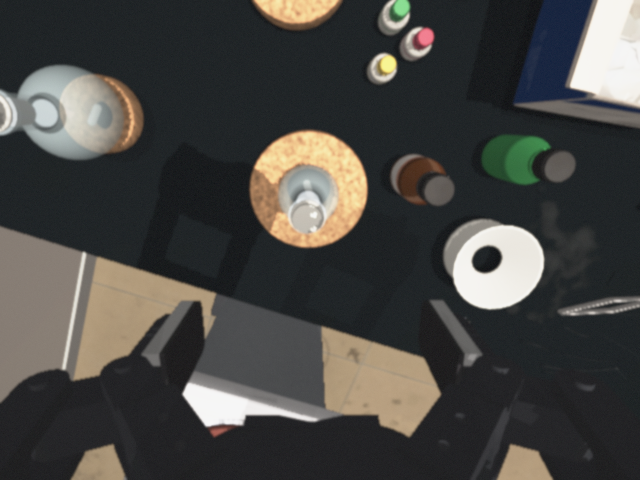

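The wrist view shows the medium flask upright at (308,195), with the tool centred over it. Descending to the neck.

jog_arm(motion="100 0 0 0.12 0 0 0;100 0 0 0.24 0 0 0;100 0 0 0.33 0 0 0;100 0 0 0.39 0 0 0;100 0 0 0.415 0 0 0")

```text
time: 3.65
tool_pos: [0.4672, 0.0349, 0.082]
tool_rot: [-0.0, 0.986, 0.168, -0.001]
contact_force: [0.8, -0.1, 0.1]
gripper_width: 1.001
grasp_force: 0.0
```

jog_arm(motion="60 0 0 0 0 0 0;40 0 0 0 0 0 0;10 0 0 0 0 0 0;0 0 0 0 0 0 0;0 0 0 0 0 0 0")

```text
time: 4.28
tool_pos: [0.4691, 0.0365, 0.0852]
tool_rot: [-0.001, 0.986, 0.168, 0.001]
contact_force: [-1.1, 5.3, 4.2]
gripper_width: 0.314
grasp_force: 57.8
```

jog_arm(motion="0 0 0 0 0 0 0;0 0 0 0 0 0 0;0 0 0 0 0 0 0;0 0 0 -0.01 0 0 0;0 0 0 -0.04 0 0 0")

```text
time: 4.9
tool_pos: [0.4677, 0.035, 0.1037]
tool_rot: [0.0, 0.986, 0.169, -0.001]
contact_force: [0.6, -0.3, 0.2]
gripper_width: 0.312
grasp_force: 58.1
```

```bash
python3 -c "
from look import *
go([.468,.035,.28],[.462,-.188,.28])"
```

```text
at [0.4677 0.035  0.1037] F [ 0.6 -0.3  0.2] w 0.312 rot [ 1.000e-04  9.857e-01  1.687e-01 -1.000e-03]
[0.468, 0.035, 0.28] [-0.     0.    -0.353]
[0.462, -0.188, 0.28] [-0.16   0.417 -0.352]
```

jog_arm(motion="0 0 0 -0.08 0 0 0;0 0 0 -0.18 0 0 0;0 0 0 -0.28 0 0 0;0 -0.03 0.08 -0.28 0 0 0;0 -0.07 0.18 -0.28 0 0 0")

```text
time: 5.52
tool_pos: [0.4659, -0.0622, 0.2464]
tool_rot: [0.001, 0.985, 0.17, 0.002]
contact_force: [0.6, -0.1, -1.3]
gripper_width: 0.311
grasp_force: 58.3
```

jog_arm(motion="0 -0.035 0.09 0 0 0 0;0 -0.07 0.18 0 0 0 0;0 -0.09 0.237 0 0 0 0;0 -0.09 0.237 0.02 0 0 0;0 -0.09 0.237 0.04 0 0 0")

```text
time: 6.15
tool_pos: [0.4622, -0.1877, 0.2236]
tool_rot: [-0.0, 0.986, 0.169, 0.0]
contact_force: [-0.0, -0.7, -1.4]
gripper_width: 0.315
grasp_force: 58.4
```

```bash
python3 -c "
from look import *
d=snap('wrist','w2.png')
for c in ['wrist','side','top']:
  for t in ['flask_medium','flask_stand']:
    if c!='wrist': grab_frame(c)
    for r in place_of(c,t)[:2]: print(c,t,np.round(r['at'],3),round(r['p'],2),px(d,r['at']))
go([.462,-.188,.110],[.462,-.188,.087])"
```

```text
wrist flask_medium [ 0.461 -0.189  0.189] 0.57 [312. 276.]
wrist flask_stand [ 0.458 -0.186  0.001] 0.59 [308. 203.]
side flask_medium [ 0.465 -0.188  0.189] 0.95 [313. 268.]
side flask_medium [0.47  0.27  0.062] 0.41 [-284.   -0.]
side flask_stand [ 0.463 -0.19  -0.001] 0.73 [313. 199.]
side flask_stand [0.668 0.12  0.04 ] 0.34 [ -20. -224.]
top flask_medium [ 0.462 -0.187  0.19 ] 0.55 [309. 274.]
top flask_stand [ 0.459 -0.191  0.001] 0.73 [313. 203.]
top flask_stand [0.666 0.118 0.003] 0.7 [  23. -177.]
at [ 0.4624 -0.1879  0.2241] F [ 0.3  0.  -1. ] w 0.307 rot [2.000e-04 9.857e-01 1.688e-01 2.000e-04]
[0.462, -0.188, 0.11] [-0.001 -0.     0.228]
[0.462, -0.188, 0.087] [-0.001 -0.     0.274]
```

View pics/w2.png

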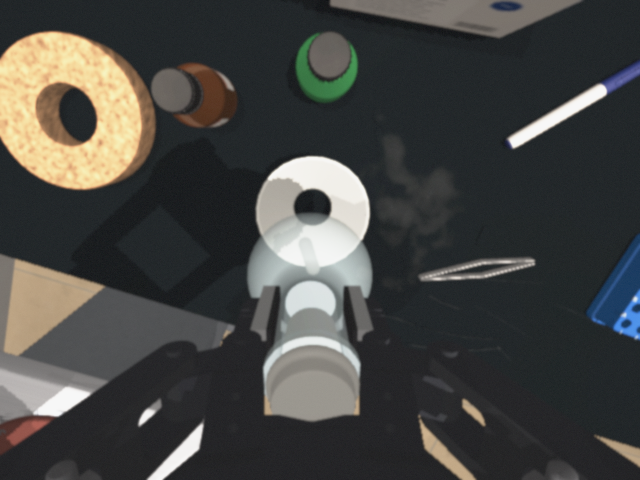

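The medium flask hangs straight at (310,270), with the stand funnel centred below at (313,208). Lowering.

jog_arm(motion="0 -0.002 0.002 0.08 0 0 0;0 -0.002 0.002 0.16 0 0 0;0 -0.002 0.002 0.22 0 0 0;0 -0.002 0.002 0.25 0 0 0;0 -0.002 0.002 0.266 0 0 0")

```text
time: 7.32
tool_pos: [0.4618, -0.1894, 0.0905]
tool_rot: [-0.0, 0.986, 0.169, -0.0]
contact_force: [0.2, 1.3, -0.4]
gripper_width: 0.314
grasp_force: 58.3
```

jog_arm(motion="0 0 0 0.002 0 0 0;0 0 0 0.004 0 0 0;0 0 0 0.006 0 0 0;0 0 0 0.006 0 0 0;0 0 0 0.006 0 0 0")

```text
time: 7.95
tool_pos: [0.4618, -0.1894, 0.088]
tool_rot: [0.0, 0.986, 0.169, 0.0]
contact_force: [-0.3, 0.8, -1.0]
gripper_width: 0.31
grasp_force: 58.3
```

jog_arm(motion="0 0 0 0.001 0 0 0;0 0 0 0.002 0 0 0;0 0 0 0.003 0 0 0;0 0 0 0.004 0 0 0;0 0 0 0.004 0 0 0")

```text
time: 8.57
tool_pos: [0.4617, -0.1894, 0.086]
tool_rot: [0.0, 0.986, 0.169, -0.0]
contact_force: [-1.2, -0.3, -0.1]
gripper_width: 0.314
grasp_force: 58.4
```

jog_arm(motion="0 0 0 0.001 0 0 0;0 0 0 0.002 0 0 0;0 0 0 0.003 0 0 0;0 0 0 0.003 0 0 0;0 0 0 0.003 0 0 0")

```text
time: 9.2
tool_pos: [0.4619, -0.1896, 0.0858]
tool_rot: [0.0, 0.986, 0.169, -0.0]
contact_force: [-4.5, 1.0, 8.1]
gripper_width: 0.312
grasp_force: 60.1
```

Touchdown felt (8 N). Release and rise.

jog_arm(motion="40 0 0 -0.002 0 0 0;60 0 0 -0.002 0 0 0;100 0 0 -0.002 0 0 0;100 0 0 -0.002 0 0 0;100 0 0 -0.002 0 0 0")

```text
time: 9.82
tool_pos: [0.4616, -0.1893, 0.0852]
tool_rot: [-0.0, 0.986, 0.169, -0.0]
contact_force: [0.9, -0.1, 0.1]
gripper_width: 1.0
grasp_force: 0.0
```

jog_arm(motion="100 0 0 -0.05 0 0 0;100 0 0 -0.15 0 0 0;100 0 0 -0.26 0 0 0;100 0 0 -0.38 0 0 0;100 0 0 -0.44 0 0 0")

```text
time: 10.45
tool_pos: [0.4626, -0.1898, 0.3099]
tool_rot: [0.002, 0.986, 0.169, 0.002]
contact_force: [0.3, -0.3, -0.2]
gripper_width: 1.002
grasp_force: 0.0
```

```bash
python3 -c "
from look import *
snap('side','s2.png')
for c,t in [('side','flask_medium'),('wrist','flask_medium'),('top','ring_large'),('side','ring_large')]:
  grab_frame(c)
  for r in place_of(c,t)[:3]: print(c,t,np.round(r['at'],3),round(r['p'],2))
go([.468,.275,.3])"
```

```text
side flask_medium [ 0.46  -0.188  0.054] 0.83
wrist flask_medium [ 0.46 -0.19  0.05] 0.78
top ring_large [0.469 0.04  0.002] 0.81
side ring_large [0.468 0.038 0.001] 0.77
side ring_large [ 0.461 -0.189  0.049] 0.67
at [ 0.4611 -0.189   0.3033] F [ 1.1 -0.5 -0.5] w 1.001 rot [-0.0011  0.9857  0.1686 -0.0013]
[0.468, 0.275, 0.3] [ 0.322 -0.871  0.008]
```

View pics/s2.png

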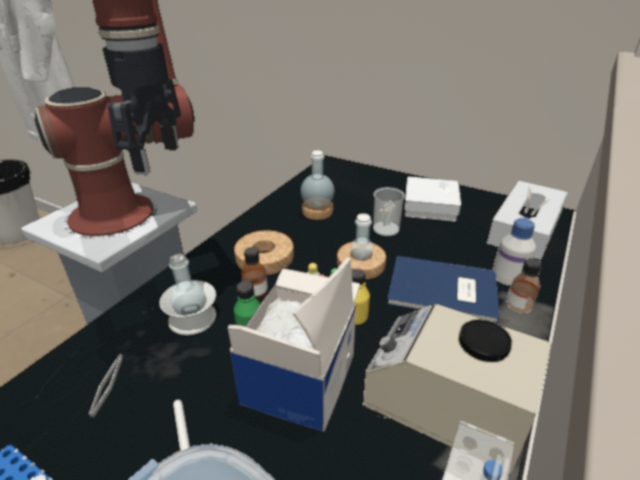

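The medium flask stands upright in the stand (183,285) and the large ring is empty (264,250). On to the large flask.

jog_arm(motion="100 0.04 -0.11 0 0 0 0;100 0.08 -0.22 0 0 0 0;100 0.12 -0.33 0 0 0 0;100 0.16 -0.44 0 0 0 0;100 0.20 -0.55 0 0 0 0")

```text
time: 11.52
tool_pos: [0.464, 0.1051, 0.3044]
tool_rot: [-0.0, 0.986, 0.168, -0.0]
contact_force: [0.4, 0.0, -0.7]
gripper_width: 0.998
grasp_force: 0.0
```

jog_arm(motion="100 0.04 -0.11 0 0 0 0;100 0.08 -0.22 0 0 0 0;100 0.122 -0.32 0 0 0 0;100 0.122 -0.32 0 0 0 0;100 0.122 -0.32 0 0 0 0")

```text
time: 12.15
tool_pos: [0.4686, 0.2742, 0.3043]
tool_rot: [0.0, 0.986, 0.169, -0.001]
contact_force: [0.5, 0.0, -0.1]
gripper_width: 1.0
grasp_force: 0.0
```

```bash
python3 -c "
from look import *
d=snap('wrist','w3.png')
for t in ['flask_large','ring_small']:
    for r in place_of('wrist',t)[:2]: print(t,np.round(r['at'],3),round(r['p'],2),px(d,r['at']))
go([.468,.275,.111])"
```

```text
flask_large [0.472 0.276 0.064] 0.7 [310. 192.]
ring_small [ 0.659  0.289 -0.001] 0.4 [357.  14.]
at [0.4691 0.2733 0.3051] F [ 0.1 -0.2 -0.3] w 0.995 rot [ 1.000e-04  9.858e-01  1.677e-01 -1.000e-04]
[0.468, 0.275, 0.111] [-0.001 -0.004  0.388]
```

View pics/w3.png

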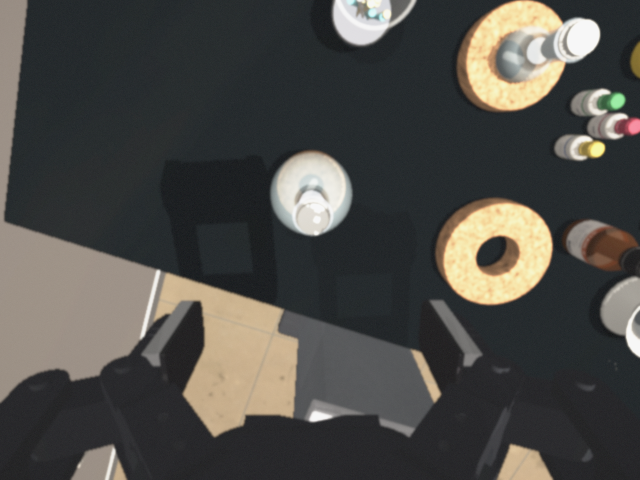

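Large flask at (312,193), centred under the tool. Descending and gripping.

jog_arm(motion="100 0 -0.003 0.12 0 0 0;100 0 -0.003 0.24 0 0 0;100 0 -0.003 0.32 0 0 0;100 0 -0.003 0.37 0 0 0;100 0 -0.003 0.387 0 0 0")

```text
time: 12.92
tool_pos: [0.4676, 0.2744, 0.11]
tool_rot: [0.0, 0.986, 0.168, -0.002]
contact_force: [-1.3, -0.4, -0.0]
gripper_width: 0.996
grasp_force: 0.0
```

jog_arm(motion="60 0 0 0 0 0 0;40 0 0 0 0 0 0;10 0 0 0 0 0 0;0 0 0 0 0 0 0;0 0 0 0 0 0 0")

```text
time: 13.55
tool_pos: [0.4694, 0.2761, 0.1133]
tool_rot: [0.0, 0.986, 0.169, 0.001]
contact_force: [0.3, -2.1, 5.7]
gripper_width: 0.311
grasp_force: 58.7
```

jog_arm(motion="0 0 0 0 0 0 0;0 0 0 0 0 0 0;0 0 0 -0.03 0 0 0;0 0 0 -0.12 0 0 0;0 0 0 -0.22 0 0 0")

```text
time: 14.18
tool_pos: [0.4672, 0.2757, 0.2218]
tool_rot: [0.0, 0.986, 0.169, -0.002]
contact_force: [1.0, -0.2, -1.4]
gripper_width: 0.311
grasp_force: 59.1
```

```bash
python3 -c "
from look import *
go([.469,.038,.240])"
```

```text
at [0.4672 0.2757 0.2218] F [ 1.  -0.2 -1.4] w 0.311 rot [ 1.000e-04  9.857e-01  1.687e-01 -1.700e-03]
[0.469, 0.038, 0.24] [-0.155  0.449 -0.036]
```

jog_arm(motion="0 -0.03 0.09 -0.03 0 0 0;0 -0.065 0.19 -0.03 0 0 0;0 -0.10 0.29 -0.03 0 0 0;0 -0.135 0.39 -0.03 0 0 0;0 -0.155 0.449 -0.03 0 0 0")

```text
time: 14.8
tool_pos: [0.4693, 0.0366, 0.2368]
tool_rot: [-0.0, 0.986, 0.168, -0.0]
contact_force: [-0.1, 0.5, -1.8]
gripper_width: 0.308
grasp_force: 59.6
```

jog_arm(motion="0 0 0 0 0 0 0;0 0 0 0 0 0 0;0 0 0 0.05 0 0 0;0 0 0 0.09 0 0 0;0 0 0 0.11 0 0 0")

```text
time: 15.42
tool_pos: [0.469, 0.0392, 0.1798]
tool_rot: [-0.0, 0.986, 0.169, -0.001]
contact_force: [-0.2, -0.9, -2.5]
gripper_width: 0.31
grasp_force: 59.7
```

```bash
python3 -c "
from look import *
d=snap('wrist','w4.png')
for c,t in [('wrist','flask_large'),('wrist','ring_large'),('side','flask_large'),('side','ring_large')]:
  if c=='side':grab_frame(c)
  for r in place_of(c,t)[:2]: print(c,t,np.round(r['at'],3),round(r['p'],2),px(d,r['at']))
go([.469,.038,.113])"
```

```text
wrist flask_large [0.472 0.038 0.129] 0.57 [314. 256.]
wrist ring_large [ 0.519 -0.07  -0.002] 0.46 [445. 196.]
side flask_large [0.47  0.039 0.129] 0.62 [312. 260.]
side ring_large [ 0.471  0.036 -0.002] 0.62 [316. 208.]
at [0.4706 0.0384 0.1829] F [-0.6 -0.5 -1.6] w 0.316 rot [2.000e-04 9.857e-01 1.686e-01 9.000e-04]
[0.469, 0.038, 0.113] [-0.003 -0.     0.14 ]
```

View pics/w4.png

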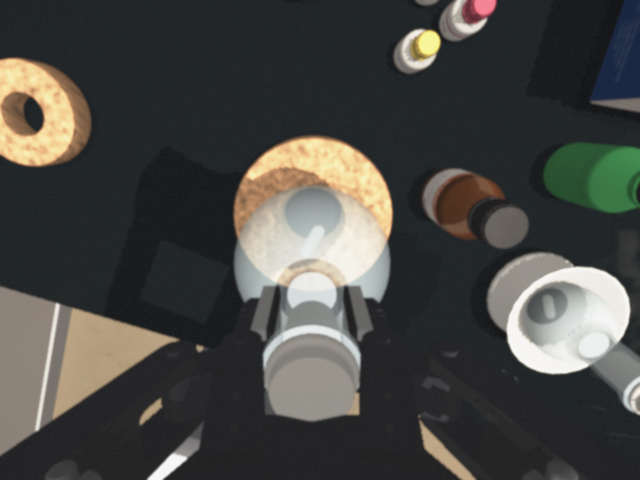

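The large flask hangs straight over the large ring (313,210). Lowering, then creeping to contact.

jog_arm(motion="0 -0.002 0 0.05 0 0 0;0 -0.002 0 0.09 0 0 0;0 -0.002 0 0.12 0 0 0;0 -0.002 0 0.13 0 0 0;0 -0.002 0 0.132 0 0 0")

```text
time: 16.4
tool_pos: [0.4692, 0.038, 0.1162]
tool_rot: [0.0, 0.986, 0.169, 0.0]
contact_force: [-2.3, 0.3, -0.2]
gripper_width: 0.312
grasp_force: 59.7
```

jog_arm(motion="0 0 0 0.002 0 0 0;0 0 0 0.004 0 0 0;0 0 0 0.005 0 0 0;0 0 0 0.005 0 0 0;0 0 0 0.005 0 0 0")

```text
time: 17.02
tool_pos: [0.4702, 0.0382, 0.1161]
tool_rot: [0.0, 0.986, 0.169, 0.001]
contact_force: [-4.7, 1.4, 8.9]
gripper_width: 0.307
grasp_force: 60.5
```

jog_arm(motion="0 -0.002 -0.001 -0.001 0 0 0;0 -0.004 -0.001 0 0 0 0;0 -0.004 -0.001 0.001 0 0 0;0 -0.004 -0.001 0.002 0 0 0;0 -0.004 -0.001 0.002 0 0 0")

```text
time: 17.65
tool_pos: [0.469, 0.038, 0.1156]
tool_rot: [0.0, 0.986, 0.169, 0.002]
contact_force: [-3.4, 1.2, 10.7]
gripper_width: 0.309
grasp_force: 60.6
```

jog_arm(motion="0 -0.002 -0.001 0 0 0 0;40 -0.002 -0.001 -0.001 0 0 0;60 -0.002 -0.001 -0.001 0 0 0;100 -0.002 -0.001 -0.001 0 0 0;100 -0.002 -0.001 -0.001 0 0 0")

```text
time: 18.27
tool_pos: [0.4657, 0.038, 0.1125]
tool_rot: [-0.0, 0.986, 0.169, -0.0]
contact_force: [1.2, -0.4, 0.3]
gripper_width: 0.986
grasp_force: 0.0
```

jog_arm(motion="100 0 0 -0.05 0 0 0;100 0 0 -0.15 0 0 0;100 0 0 -0.26 0 0 0;100 0 0 -0.38 0 0 0;100 0 0 -0.4 0 0 0")

```text
time: 18.9
tool_pos: [0.4678, 0.0378, 0.3187]
tool_rot: [0.001, 0.986, 0.169, 0.005]
contact_force: [0.1, -0.3, -0.3]
gripper_width: 1.0
grasp_force: 0.0
```

```bash
python3 -c "
from look import *
snap('side','s3.png')
for c,t in [('side','flask_large'),('wrist','flask_large'),('top','flask_large'),('side','ring_small'),('top','ring_small'),('top','flask_small')]:
  grab_frame(c)
  for r in place_of(c,t)[:2]: print(c,t,np.round(r['at'],3),round(r['p'],2))
go([.669,.119,.3])"
```

```text
side flask_large [0.466 0.036 0.066] 0.78
wrist flask_large [0.471 0.041 0.065] 0.76
top flask_large [0.465 0.04  0.065] 0.83
side ring_small [ 0.468  0.279 -0.004] 0.97
top ring_small [ 0.469  0.277 -0.001] 0.85
top flask_small [0.669 0.125 0.043] 0.74
at [0.4657 0.038  0.3124] F [ 0.7 -0.2  0.4] w 1.001 rot [-1.000e-04  9.857e-01  1.686e-01 -3.000e-04]
[0.669, 0.119, 0.3] [ 0.437 -0.018  0.025]
```

View pics/s3.png

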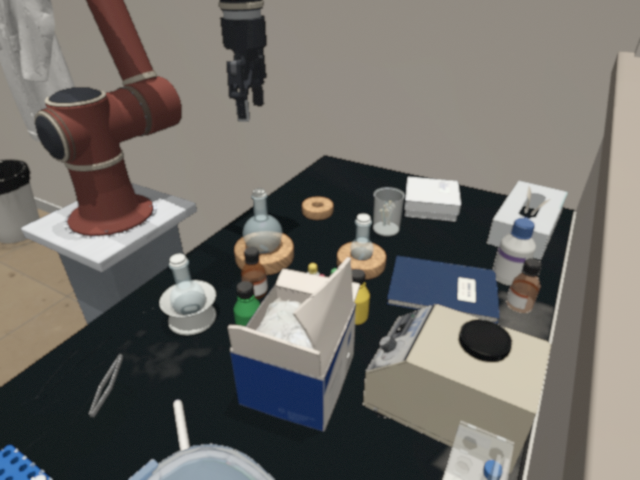

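The large flask sits upright in the large ring (262,232), and the small ring is free (317,208). Next the small flask.

jog_arm(motion="100 0.11 -0.005 0 0 0 0;100 0.22 -0.01 0 0 0 0;100 0.33 -0.015 0 0 0 0;100 0.437 -0.02 0.02 0 0 0;100 0.437 -0.02 0.02 0 0 0")

```text
time: 20.18
tool_pos: [0.6699, 0.121, 0.2976]
tool_rot: [-0.0, 0.986, 0.169, -0.004]
contact_force: [-0.3, -0.1, 0.1]
gripper_width: 1.002
grasp_force: 0.0
```

```bash
python3 -c "
from look import *
d=snap('wrist','w5.png')
for t in ['flask_small','ring_medium']:
    for r in place_of('wrist',t)[:2]: print(t,np.round(r['at'],3),round(r['p'],2),px(d,r['at']))
go([.669,.121,.069])"
```

```text
flask_small [0.669 0.121 0.043] 0.76 [311. 193.]
at [0.6683 0.1199 0.3031] F [ 0.3  0.2 -0.3] w 0.998 rot [ 1.000e-04  9.857e-01  1.686e-01 -0.000e+00]
[0.669, 0.121, 0.069] [ 0.002 -0.002  0.468]
```

View pics/w5.png

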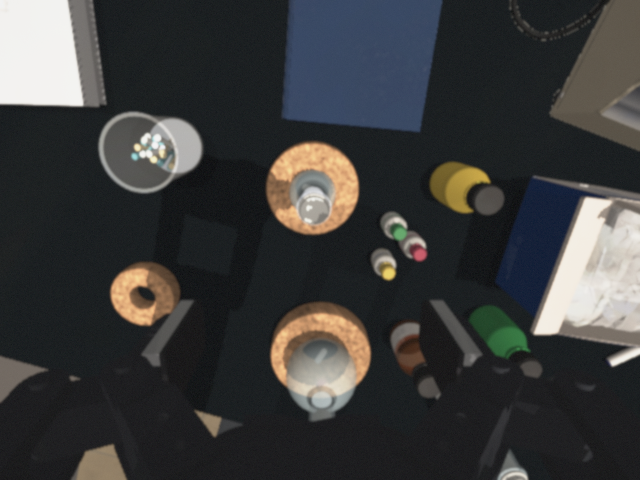

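Small flask at (312,195), upright. The vials and bottles are well clear of the fingers.

jog_arm(motion="100 0.001 -0.002 0.12 0 0 0;100 0.001 -0.002 0.24 0 0 0;100 0.001 -0.002 0.36 0 0 0;100 0.001 -0.002 0.44 0 0 0;100 0.001 -0.002 0.466 0 0 0")

```text
time: 20.95
tool_pos: [0.6665, 0.1206, 0.0682]
tool_rot: [-0.0, 0.986, 0.168, -0.002]
contact_force: [0.2, -0.9, 0.4]
gripper_width: 1.001
grasp_force: 0.0
```

jog_arm(motion="60 0 0 0 0 0 0;40 0 0 0 0 0 0;10 0 0 0 0 0 0;0 0 0 0 0 0 0;0 0 0 0 0 0 0")

```text
time: 21.58
tool_pos: [0.6701, 0.1211, 0.0713]
tool_rot: [0.0, 0.986, 0.169, 0.002]
contact_force: [2.3, -0.2, 3.4]
gripper_width: 0.308
grasp_force: 73.4
```

jog_arm(motion="0 0 0 0 0 0 0;0 0 0 0 0 0 0;0 0 0 -0.03 0 0 0;0 0 0 -0.12 0 0 0;0 0 0 -0.24 0 0 0")

```text
time: 22.2
tool_pos: [0.6662, 0.1211, 0.1879]
tool_rot: [-0.001, 0.986, 0.169, -0.004]
contact_force: [0.8, -0.3, -0.2]
gripper_width: 0.307
grasp_force: 73.0
```

```bash
python3 -c "
from look import *
go([.469,.277,.25])"
```

```text
at [0.6662 0.1211 0.1879] F [ 0.8 -0.3 -0.2] w 0.307 rot [-5.000e-04  9.857e-01  1.686e-01 -3.800e-03]
[0.469, 0.277, 0.25] [-0.269 -0.425 -0.121]
```

jog_arm(motion="0 0 0 -0.1 0 0 0;0 -0.06 -0.095 -0.1 0 0 0;0 -0.12 -0.19 -0.1 0 0 0;0 -0.18 -0.285 -0.1 0 0 0;0 -0.24 -0.38 -0.1 0 0 0")

```text
time: 22.82
tool_pos: [0.4899, 0.2612, 0.2392]
tool_rot: [-0.0, 0.986, 0.168, -0.001]
contact_force: [-0.1, 0.1, -0.2]
gripper_width: 0.307
grasp_force: 73.1
```

jog_arm(motion="0 -0.031 -0.045 0 0 0 0;0 -0.031 -0.045 0 0 0 0;0 -0.031 -0.045 0.06 0 0 0;0 -0.031 -0.045 0.13 0 0 0;0 -0.031 -0.045 0.15 0 0 0")

```text
time: 23.45
tool_pos: [0.4691, 0.2751, 0.1617]
tool_rot: [0.001, 0.986, 0.168, -0.003]
contact_force: [0.0, -0.7, -0.4]
gripper_width: 0.307
grasp_force: 73.1
```

```bash
python3 -c "
from look import *
d=snap('wrist','w6.png')
for c,t in [('wrist','flask_small'),('wrist','ring_small'),('side','flask_small')]:
  if c=='side':grab_frame(c)
  for r in place_of(c,t)[:2]: print(c,t,np.round(r['at'],3),round(r['p'],2),px(d,r['at']))
go([.469,.277,.072])"
```

```text
wrist flask_small [0.468 0.278 0.136] 0.77 [305. 281.]
wrist ring_small [ 0.467  0.273 -0.003] 0.71 [313. 215.]
side flask_small [0.466 0.276 0.136] 0.73 [306. 283.]
side flask_small [ 0.664  0.287 -0.002] 0.71 [387. -47.]
at [0.4715 0.2767 0.1666] F [ 0.9 -0.1 -0.6] w 0.308 rot [-3.000e-04  9.857e-01  1.684e-01  1.300e-03]
[0.469, 0.277, 0.072] [-0.005 -0.002  0.189]
```

View pics/w6.png

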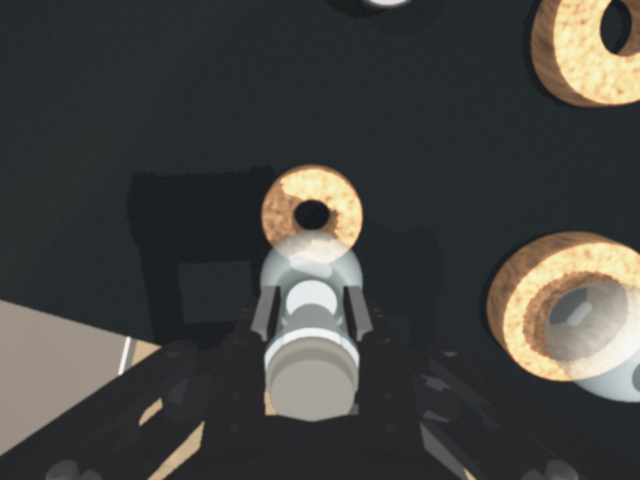

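The small flask is lined up with the small ring (312,212). Lowering.

jog_arm(motion="0 -0.002 0 0.08 0 0 0;0 -0.002 0 0.14 0 0 0;0 -0.002 0 0.17 0 0 0;0 -0.002 0 0.178 0 0 0;0 -0.002 0 0.18 0 0 0")

```text
time: 24.32
tool_pos: [0.4704, 0.2766, 0.0762]
tool_rot: [-0.0, 0.986, 0.169, 0.001]
contact_force: [0.0, -0.1, -1.8]
gripper_width: 0.306
grasp_force: 73.1
```

jog_arm(motion="0 0 0 0.002 0 0 0;0 0 0 0.004 0 0 0;0 0 0 0.006 0 0 0;0 0 0 0.006 0 0 0;0 0 0 0.006 0 0 0")

```text
time: 24.95
tool_pos: [0.4705, 0.2765, 0.0732]
tool_rot: [-0.0, 0.986, 0.169, 0.001]
contact_force: [-0.3, -1.6, 5.4]
gripper_width: 0.304
grasp_force: 73.3
```

Soft contact at the expected height. Release, rise, and check.

jog_arm(motion="0 0 0 0.001 0 0 0;40 0 0 0 0 0 0;60 0 0 -0.001 0 0 0;100 0 0 -0.001 0 0 0;100 0 0 -0.001 0 0 0")

```text
time: 25.58
tool_pos: [0.4691, 0.2762, 0.072]
tool_rot: [0.0, 0.986, 0.169, -0.0]
contact_force: [0.0, -0.5, 0.2]
gripper_width: 0.985
grasp_force: 0.0
```

jog_arm(motion="100 0 0 -0.05 0 0 0;100 0 0 -0.15 0 0 0;100 0 0 -0.26 0 0 0;100 0 0 -0.38 0 0 0;100 0 0 -0.46 0 0 0")

```text
time: 26.2
tool_pos: [0.4699, 0.2765, 0.306]
tool_rot: [-0.0, 0.986, 0.169, 0.002]
contact_force: [0.2, -0.9, 0.0]
gripper_width: 1.002
grasp_force: 0.0
```

```bash
python3 -c "
from look import *
snap('side','s4.png')
for c,t in [('side','flask_small'),('wrist','flask_small'),('top','flask_small'),('side','flask_medium'),('top','flask_medium'),('top','ring_medium'),('side','ring_medium')]:
  grab_frame(c)
  for r in place_of(c,t)[:2]: print(c,t,np.round(r['at'],3),round(r['p'],2))
go([.461,-.189,.3])"
```

```text
wrist flask_small [0.469 0.274 0.044] 0.76
top flask_small [0.471 0.278 0.045] 0.67
side flask_medium [ 0.464 -0.19   0.05 ] 0.96
top flask_medium [ 0.462 -0.188  0.052] 0.9
top ring_medium [0.666 0.118 0.   ] 0.97
top ring_medium [0.466 0.04  0.067] 0.38
at [0.4693 0.2762 0.302 ] F [-0.4  0.4  0.1] w 0.999 rot [ 1.000e-04  9.857e-01  1.686e-01 -2.000e-04]
[0.461, -0.189, 0.3] [-0.325  0.872  0.004]
```

View pics/s4.png

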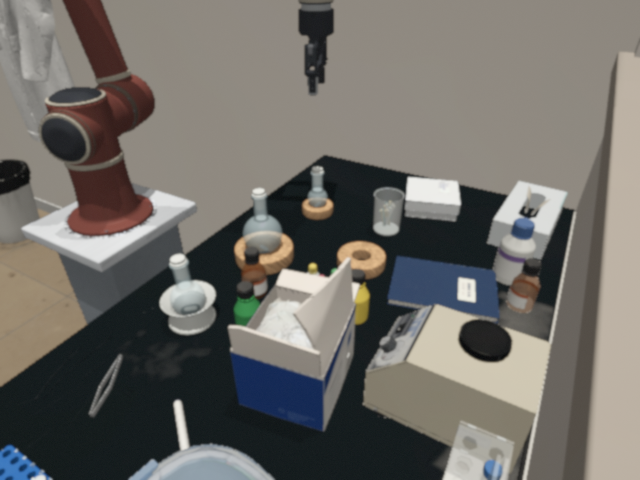

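The small flask is upright in the small ring (317,200). Back to the medium flask on the stand.

jog_arm(motion="100 -0.04 0.11 0 0 0 0;100 -0.08 0.22 0 0 0 0;100 -0.12 0.33 0 0 0 0;100 -0.16 0.44 0 0 0 0;100 -0.20 0.55 0 0 0 0")

```text
time: 27.58
tool_pos: [0.4662, -0.0182, 0.3026]
tool_rot: [0.0, 0.986, 0.169, 0.001]
contact_force: [0.5, 0.2, 0.3]
gripper_width: 0.998
grasp_force: 0.0
```

jog_arm(motion="100 -0.04 0.11 0 0 0 0;100 -0.08 0.22 0 0 0 0;100 -0.124 0.322 0 0 0 0;100 -0.124 0.322 0 0 0 0;100 -0.124 0.322 0 0 0 0")

```text
time: 28.2
tool_pos: [0.4615, -0.1885, 0.3023]
tool_rot: [-0.0, 0.986, 0.168, 0.0]
contact_force: [0.0, -0.6, -0.1]
gripper_width: 1.001
grasp_force: 0.0
```

```bash
python3 -c "
from look import *
grab_frame('wrist')
for r in place_of('wrist','flask_medium')[:2]: print(np.round(r['at'],3),round(r['p'],2))
go([.462,-.189,.085])"
```

```text
at [ 0.4617 -0.1877  0.3024] F [-0.1 -0.3  1. ] w 1.002 rot [-1.000e-04  9.855e-01  1.694e-01  2.000e-04]
[0.462, -0.189, 0.085] [-0.     0.003  0.435]
```

jog_arm(motion="100 0 0.002 0.12 0 0 0;100 0 0.002 0.24 0 0 0;100 0 0.002 0.35 0 0 0;100 0 0.002 0.42 0 0 0;100 0 0.002 0.434 0 0 0")

```text
time: 28.92
tool_pos: [0.4603, -0.1873, 0.0825]
tool_rot: [-0.002, 0.985, 0.17, -0.002]
contact_force: [0.3, -0.4, 0.3]
gripper_width: 0.998
grasp_force: 0.0
```

jog_arm(motion="60 0 0 0 0 0 0;40 0 0 0 0 0 0;10 0 0 0 0 0 0;0 0 0 0 0 0 0;0 0 0 0 0 0 0")

```text
time: 29.55
tool_pos: [0.4626, -0.1894, 0.087]
tool_rot: [-0.0, 0.986, 0.168, 0.001]
contact_force: [-1.4, 3.6, 6.5]
gripper_width: 0.308
grasp_force: 53.1
```

jog_arm(motion="0 0 0 0 0 0 0;0 0 0 0 0 0 0;0 0 0 -0.03 0 0 0;0 0 0 -0.12 0 0 0;0 0 0 -0.24 0 0 0")

```text
time: 30.18
tool_pos: [0.4607, -0.1895, 0.2057]
tool_rot: [-0.001, 0.986, 0.168, -0.001]
contact_force: [1.0, -0.4, -0.1]
gripper_width: 0.31
grasp_force: 53.6
```

```bash
python3 -c "
from look import *
go([.462,-.189,.31],[.445,.10,.31],[.57,.119,.31],[.669,.12,.31])"
```

```text
at [ 0.4607 -0.1895  0.2057] F [ 1.  -0.4 -0.1] w 0.31 rot [-7.000e-04  9.857e-01  1.685e-01 -1.200e-03]
[0.462, -0.189, 0.31] [ 0.002 -0.    -0.209]
[0.445, 0.1, 0.31] [ 0.162 -0.557 -0.208]
[0.57, 0.119, 0.31] [ 0.411 -0.51  -0.209]
[0.669, 0.12, 0.31] [ 0.598 -0.446 -0.209]
```

jog_arm(motion="0 0 0 -0.11 0 0 0;0 0 0 -0.19 0 0 0;0 0.09 -0.067 -0.19 0 0 0;0 0.18 -0.134 -0.19 0 0 0;0 0.27 -0.2 -0.19 0 0 0")

```text
time: 30.8
tool_pos: [0.5568, -0.0496, 0.3017]
tool_rot: [0.001, 0.986, 0.168, 0.001]
contact_force: [1.1, -0.9, -0.6]
gripper_width: 0.303
grasp_force: 53.9
```

jog_arm(motion="0 0.09 -0.068 0 0 0 0;0 0.18 -0.136 0 0 0 0;0 0.27 -0.204 0 0 0 0;0 0.327 -0.246 0 0 0 0;0 0.327 -0.246 0 0 0 0")

```text
time: 31.42
tool_pos: [0.6699, 0.1216, 0.3004]
tool_rot: [0.0, 0.985, 0.17, -0.0]
contact_force: [-0.1, -1.4, 0.4]
gripper_width: 0.311
grasp_force: 53.9
```

jog_arm(motion="0 0 0 0.04 0 0 0;0 0 0 0.1 0 0 0;0 0 0 0.18 0 0 0;0 0 0 0.22 0 0 0;0 0 0 0.24 0 0 0")

```text
time: 32.05
tool_pos: [0.6683, 0.1189, 0.1786]
tool_rot: [-0.0, 0.986, 0.168, -0.001]
contact_force: [0.1, -1.8, -0.6]
gripper_width: 0.31
grasp_force: 53.9
```

```bash
python3 -c "
from look import *
d=snap('wrist','w7.png')
for c,t in [('wrist','flask_medium'),('wrist','ring_medium'),('side','flask_medium'),('side','ring_medium')]:
  if c=='side':grab_frame(c)
  for r in place_of(c,t)[:2]: print(c,t,np.round(r['at'],3),round(r['p'],2),px(d,r['at']))
go([.669,.120,.087])"
```

```text
wrist flask_medium [0.664 0.117 0.139] 0.79 [311. 277.]
side flask_medium [0.672 0.117 0.144] 0.93 [316. 268.]
side ring_medium [ 0.673  0.12  -0.   ] 0.76 [311. 204.]
side ring_medium [0.47  0.27  0.045] 0.42 [ 76. 371.]
at [0.6702 0.1198 0.1822] F [-0.7 -0.2 -0.8] w 0.31 rot [2.000e-04 9.857e-01 1.686e-01 1.500e-03]
[0.669, 0.12, 0.087] [-0.003 -0.001  0.19 ]
```

View pics/w7.png

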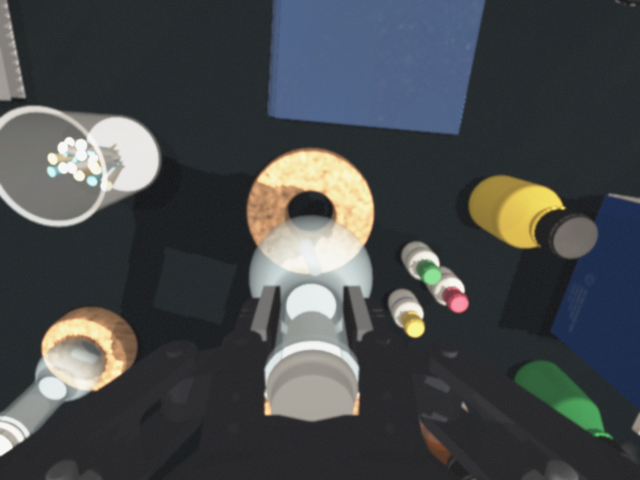

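The medium flask hangs over the medium ring (311,207), clear of the vials (430,285). Lowering.

jog_arm(motion="0 -0.001 0 0.08 0 0 0;0 -0.001 0 0.14 0 0 0;0 -0.001 0 0.17 0 0 0;0 -0.001 0 0.178 0 0 0;0 -0.001 0 0.18 0 0 0")

```text
time: 33.02
tool_pos: [0.6697, 0.1196, 0.0917]
tool_rot: [0.0, 0.986, 0.169, 0.001]
contact_force: [-0.2, 0.5, -1.1]
gripper_width: 0.308
grasp_force: 53.9
```

jog_arm(motion="0 0 0 0.002 0 0 0;0 0 0 0.004 0 0 0;0 0 0 0.006 0 0 0;0 0 0 0.007 0 0 0;0 0 0 0.007 0 0 0")

```text
time: 33.65
tool_pos: [0.6707, 0.12, 0.0895]
tool_rot: [-0.0, 0.986, 0.169, 0.003]
contact_force: [2.2, 1.2, 6.0]
gripper_width: 0.312
grasp_force: 54.4
```

jog_arm(motion="0 0.001 0 0.002 0 0 0;40 0.001 0 0.001 0 0 0;60 0.001 0 0 0 0 0;100 0.001 0 0 0 0 0;100 0.001 0 0 0 0 0")

```text
time: 34.28
tool_pos: [0.6689, 0.1197, 0.0863]
tool_rot: [-0.0, 0.986, 0.169, -0.0]
contact_force: [0.1, -0.1, 0.4]
gripper_width: 0.99
grasp_force: 0.0
```

jog_arm(motion="100 0 0 -0.05 0 0 0;100 0 0 -0.15 0 0 0;100 0 0 -0.26 0 0 0;100 0 0 -0.38 0 0 0;100 0 0 -0.46 0 0 0")

```text
time: 34.9
tool_pos: [0.6698, 0.1198, 0.3209]
tool_rot: [0.0, 0.986, 0.169, 0.002]
contact_force: [-0.5, -0.5, 0.4]
gripper_width: 1.0
grasp_force: 0.0
```

```bash
python3 -c "
from look import *
snap('side','s5.png')
for c,t in [('side','flask_medium'),('top','flask_medium'),('side','flask_small'),('top','flask_large'),('top','amber_bottle'),('top','beaker')]:
  grab_frame(c)
  for r in place_of(c,t)[:1]: print(c,t,np.round(r['at'],3),round(r['p'],2))
go()"
```

```text
side flask_medium [0.673 0.122 0.054] 0.7
side flask_small [0.469 0.271 0.042] 0.71
top flask_large [0.463 0.042 0.067] 0.85
top amber_bottle [ 0.517 -0.072 -0.   ] 0.85
top beaker [0.661 0.287 0.001] 0.72
at [0.6691 0.1197 0.316 ] F [-0.4  0.4  0.2] w 1.001 rot [-1.000e-04  9.857e-01  1.686e-01 -6.000e-04]
```

View pics/s5.png

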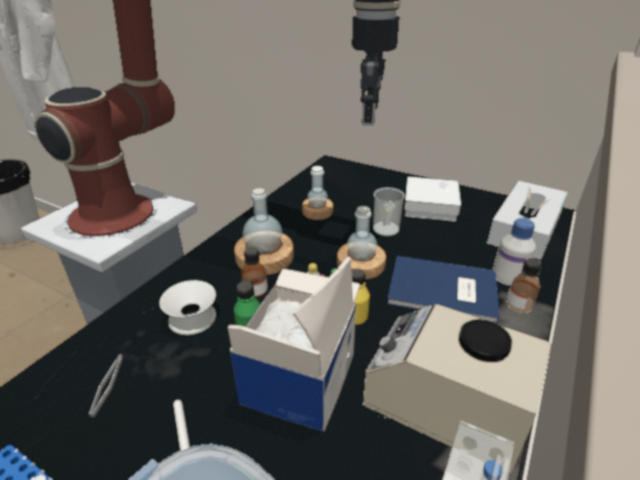

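All three flasks stand upright in their rings: small at (317,200), large (262,235), medium (362,245). The stand is empty (188,305) and the bottle and beaker have not moved.

```bash
python3 -c "
from plant import *
print(job_done())"
```

```text
the job is handed in; nothing more can be done
None
```

The job is done and handed in: each flask sits upright on its matching ring, the white stand is empty, the bottle and beaker stand where they were, and the clock read about 35 s of the 109 s allowed.

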